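Charge a channel reactor with catalyst bars

TASK

Charge the channel reactor: slide its gate fully open, lift every catalyst bar out of the open mould and lay them lengthwise, end to end, between the low rails in front of the gate, then drive them under the glass with the push stick until the first bar is home against the end stop and the others are closed up tight behind it. Draw the stick out, lay it flat back in its tray and slide the gate fully shut; do not disturb the bottle, the beaker or the mould's upper half.

Things in the scene. Friction and masses are not known exactly. Their poses are not given: they have to be found in the camera images.
- reactor: Aluminium channel reactor, fixed on the bench, 450 mm long, 56 mm wide. x axis: along the channel in the push direction; y: to the side where the gate's lug stands; z up. Origin: on the bench under the channel's centre line, in the gate's plane. Flat channel floor at z = 25 mm all along; open apron before the gate, glass-covered channel behind it.
- apron (a point): Centre of the apron's floor (reactor x = -115, z = 25 mm; axes as the reactor's). The apron runs from reactor x = -225 to -5 mm between two low rails, 34 mm apart inside, 6 mm thick, tops 8 mm above the floor; open above and at its rear end.
- end_stop (a point): Foot of the steel end stop's face, on the channel floor (reactor x = 205, z = 25 mm). The covered channel runs from reactor x = 5 to 205 mm, 36 mm wide and 36 mm high inside; solid walls (outer faces at y = +-28), fixed clear glass over it, screws on top up to z = 77 mm. Bars that are home have their centres at reactor x = 175 (first), 115, 55 mm.
- gate (a joint): Travel of the reactor's slide gate, m: 0 = shut (plate across the channel), 0.040 = fully open (channel clear); it moves towards the reactor's +y, stiff with about 1 N of friction, stays where it is left. From about 0.036 up the channel is clear.
- gate_lug (a point): Centre of the top of the gate's upright black lug, the gate's handle: 12 mm thick along the reactor's x, 26 mm along y, 52 mm tall (top at z = 84 mm, lower end at 32 mm, free bench under and around it). It stands at reactor y = 46 mm with the gate shut and 86 mm with it open.
- mould: Lower half of an aluminium split mould, fixed, 90 x 242 x 25 mm, cavities open upward; origin under its centre. Four cavities in a row along its y (centres at y = -93, -31, 31, 93 mm), each 63.5 mm (x) by 33.5 mm (y), 15 mm deep; bars lie in some of them lengthwise along x and stand 15 mm proud of the top. Four 8 mm dowels, 10 mm tall, stand on its corners.
- bar1: Tan ceramic honeycomb catalyst bar, 60 x 30 x 30 mm, about 80 g, square section, both ends alike; origin at its centre, x along its length. At the start in a cavity of the mould, or absent (two or three of the four are present).
- bar2: Tan ceramic honeycomb catalyst bar, 60 x 30 x 30 mm, about 80 g, square section, both ends alike; origin at its centre, x along its length. At the start in a cavity of the mould, or absent (two or three of the four are present).
- bar3: Tan ceramic honeycomb catalyst bar, 60 x 30 x 30 mm, about 80 g, square section, both ends alike; origin at its centre, x along its length. At the start in a cavity of the mould, or absent (two or three of the four are present).
- bar4: Tan ceramic honeycomb catalyst bar, 60 x 30 x 30 mm, about 80 g, square section, both ends alike; origin at its centre, x along its length. At the start in a cavity of the mould, or absent (two or three of the four are present).
- tray: Shallow grey tray, fixed, 320 x 110 mm, inner floor at z = 4 mm, 5 mm thick lip 12 mm high; origin under its centre, x along its length. The push stick's place: stick flat on its floor, lengthwise.
- stick: Wooden push stick, a straight square bar 280 x 24 x 24 mm, 160 g, both ends alike, with a few dark bands; origin at its centre, x along its length.
- stick_end_a (a point): Centre of the stick's end face at its +x (140 mm from its centre).
- stick_end_b (a point): Centre of the stick's end face at its -x.
- reagent: Bystander: amber bottle, 72 mm diameter, 150 mm tall, origin under its centre.
- beaker: Bystander: glass beaker, 76 mm diameter, 95 mm tall, origin under its centre.
- mould_top: Bystander: the mould's upper half, an aluminium slab 90 x 242 x 22 mm lying on the bench, origin under its centre, y along its length.

How it is judged:
On the way, in this order (a step that is already met when the one before it is completed fails the run):
1. the gate is slid open (value of joint gate above 0.035 m), for 0.2 s.
2. the push stick, its end under the glass, has driven all the bars home (x of each of bar1, bar2, bar3, bar4 in the frame of reactor above 0.047 m and y of bar1 in the frame of reactor between -0.008 and 0.008 m and z of each of bar1, bar2, bar3, bar4 in the frame of reactor below 0.05 m and angle between the x axis of each of bar1, bar2, bar3, bar4 and the x axis of reactor, either way round below 0.12 rad and y of bar2 in the frame of reactor between -0.008 and 0.008 m and y of bar3 in the frame of reactor between -0.008 and 0.008 m and y of bar4 in the frame of reactor between -0.008 and 0.008 m and (x of bar1 in the frame of reactor between 0.169 and 0.181 m or x of bar2 in the frame of reactor between 0.169 and 0.181 m or x of bar3 in the frame of reactor between 0.169 and 0.181 m or x of bar4 in the frame of reactor between 0.169 and 0.181 m) and (x of bar1 in the frame of reactor between 0.108 and 0.121 m or x of bar2 in the frame of reactor between 0.108 and 0.121 m or x of bar3 in the frame of reactor between 0.108 and 0.121 m or x of bar4 in the frame of reactor between 0.108 and 0.121 m) and ((x of stick_end_a in the frame of reactor above 0.008 m and y of stick_end_a in the frame of reactor between -0.012 and 0.012 m and z of stick_end_a in the frame of reactor below 0.058 m) or (x of stick_end_b in the frame of reactor above 0.008 m and y of stick_end_b in the frame of reactor between -0.012 and 0.012 m and z of stick_end_b in the frame of reactor below 0.058 m))), for 0.1 s.
3. the gate is slid shut behind the bars (value of joint gate below 0.004 m), for 0.2 s.
At the end, for the whole second after the job is handed in: every bar present lies along the channel under the glass, the first within 6 mm of the end stop and the others closed up behind it (each within 6 to 8 mm of its place), the gate is shut to within 4 mm, the stick lies flat lengthwise in its tray, and all are at rest (x of each of bar1, bar2, bar3, bar4 in the frame of reactor above 0.047 m and y of bar1 in the frame of reactor between -0.008 and 0.008 m and z of each of bar1, bar2, bar3, bar4 in the frame of reactor below 0.05 m and angle between the x axis of each of bar1, bar2, bar3, bar4 and the x axis of reactor, either way round below 0.12 rad and y of bar2 in the frame of reactor between -0.008 and 0.008 m and y of bar3 in the frame of reactor between -0.008 and 0.008 m and y of bar4 in the frame of reactor between -0.008 and 0.008 m and (x of bar1 in the frame of reactor between 0.169 and 0.181 m or x of bar2 in the frame of reactor between 0.169 and 0.181 m or x of bar3 in the frame of reactor between 0.169 and 0.181 m or x of bar4 in the frame of reactor between 0.169 and 0.181 m) and (x of bar1 in the frame of reactor between 0.108 and 0.121 m or x of bar2 in the frame of reactor between 0.108 and 0.121 m or x of bar3 in the frame of reactor between 0.108 and 0.121 m or x of bar4 in the frame of reactor between 0.108 and 0.121 m) and value of joint gate below 0.004 m and x of stick in the frame of tray between -0.03 and 0.03 m and y of stick in the frame of tray between -0.045 and 0.045 m and z of stick in the frame of tray below 0.021 m and angle between the x axis of stick and the x axis of tray, either way round below 0.25 rad and linear speed of each of bar1, bar2, bar3, bar4, stick below 0.02 m/s); the robot touches nothing.
It fails at once if the bottle is moved more than 30 mm or tipped (distance of reagent from where it was at the start of the episode above 0.03 m or angle between reagent's own z axis and vertical above 0.4 rad).
It fails at once if the beaker is moved more than 30 mm or tipped (distance of beaker from where it was at the start of the episode above 0.03 m or angle between beaker's own z axis and vertical above 0.4 rad).
It fails at once if the mould's upper half is moved more than 30 mm or tipped (distance of mould_top from where it was at the start of the episode above 0.03 m or angle between mould_top's own z axis and vertical above 0.4 rad).
Of bar1, bar2, bar3, bar4 only 2 to 3 are there at a start; the rules pass over those that are not, and their reading is None.
At some moment in a run one of stick, bar1, bar2, bar3, bar4 may be knocked a few centimetres aside while the robot is not near it.
Once in a run the grip may slacken for a moment while it holds something.
It also fails if it takes over 210 s, if anything falls off the work surface, if the arm or the gripper's body presses on something with over 40 N, if the wrist force passes 120 N, or if a joint passes its speed limit or range.

ROBOT

A 6-joint arm with a two-finger parallel gripper is mounted at the origin on the work surface. World frame = base frame: x ahead of the robot, y to its left, z up, the work surface at z = 0. Lengths are in m, angles in rad, forces in N, time in s.
With the tool pointing down it reaches from about 0.25 to 0.725 m from the base axis. Payload 4 kg.
Tool frame: the origin (TCP) lies at the very end of the fingers, on their centre line; the grasp point (between the pads) lies 19 mm behind it; z points along the fingers, y is the line along which they close (so a half turn about z gives the same grasp; the last joint's range is limited). The gripper opens to 85 mm and grips with 20 to 120 N. Pads are 22 mm wide; open, the fingers measure 114 mm over their backs; the gripper's body (76 mm by 85 mm) begins 54 mm behind the grasp point. The pads swing forward as they close: fully open they stand 13 mm farther back than shut.
Start: joints at [1.317, 0.241, 0.005, 1.335, 0, 1.571], TCP at [0.126, 0.484, 0.231] pointing down, gripper open.
Joint ranges: [-2.72, 2.72], [-1.05, 1.87], [-1.09, 1.28], [-1.99, 2.15], [-1.42, 1.44], [-3.14, 3.14]. Speed limits (rad/s): [2.79, 2.79, 3.14, 3.14, 3.14, 3.14].

INTERFACE

Orientations are given as a unit quaternion [x, y, z, w].
In Python, from workcell import bot gives the robot as it stands.
- The arm moves only by the tool carry_out, never from a script. Its argument "increments" is one flat list of numbers, 5 for each row, row after row: the finger opening in cm, from 0 to 8.54, then the shift along the tool's x, y, z in cm, then the turn about the tool's z in rad. A call has exactly 5 rows; each row shifts and turns the commanded pose from where the row before left it, along the tool's axes as they then stand; what a row does not reach is not made up. A row lasts 1/8 s, in which the tool goes at most 62.5 mm and 10.7 degrees, less where a joint would pass 70% of its speed; a pose out of reach is approached as far as the arm can. A call with a gripper value outside its range is refused whole. The fingers move at their own pace and stop on an object; the grip force is fixed at half the most. Time passes only in rows, so rows that do not move let the fingers close, or fill a call up. It gives the time, the measured TCP pose, the force, the opening and the grip force at its end, in the units of the state.
- bot.get_obs(): the state, without advancing time (a new reading comes with each control period).
- bot.camera(name): name is "scene" or "top" or "wrist"; returns a dict with "pixels" (480x640x3 uint8, blue, green, red), "range_z" (480x640 float32, m along the optical axis (not along the pixel's ray), 0 where there is no reading), "mtx" (3x3 intrinsics, pixels), "eye" and "attitude" of the camera in the world. Camera axes: x right, y down, z forward; pixel columns grow to the right and rows downward; lengths in m; the calibration is good to about 2 mm. The wrist camera is an equidistant fisheye: a pixel r from the principal point sees the ray r / f radians off the axis. A picture is of the moment at which its call begins.
- bot.job_done(): hands the job in; it is judged then, once.
Trained networks look in a picture, given as the dict that the camera call returned (one of the last four; its "shot" number tells which), for a name from the list of things; names that differ only in an ending like _2 or _b are one class to them, and where a whole thing is asked for, a point or a joint stands for the part that bears it (a point fixed in the world has none). Each returns a list of dicts, best first, with "p" (0 to 1); they miss things now and then, are a little off and sometimes report something else, mostly with a low value. They report only what shows in the picture. A call takes as long as a camera call.
- bot.find_in(picture, name): "xyz" ([x, y, z] in m, in the coordinates of the camera as it stood for that picture, good to about 4 mm: the middle of the surface that is visible of it).
- bot.regions_of(picture, name): "mask" (480x640 bool, what is visible of it).
- bot.place_of(picture, name): "xyz" ([x, y, z] in m, in the coordinates of the camera as it stood for that picture, good to about 4 mm: a listed point, or the origin of a listed thing).
The state is a dict: "clock": time; "joint_pos": joint angles; "joint_vel": joint speeds; "tau": joint torques, N m; "eef_pos": TCP position; "tool_rot": TCP orientation; "ft_force": force on the tool from outside, world axes, zero at the start; "ft_torque": the same for the moment, N m; "grip_width": finger opening in m; "grasp_force": force on a finger pad.
Only numpy, scipy, OpenCV 4.12 (cv2) and the standard library are available. Lean on these libraries where they do the work, as an engineer would, in place of code of your own. Each camera call takes 0.05 s, during which the arm holds its last target. There are 200 camera calls.

## Working session

There is one attempt and no reset: what is moved stays moved. The work goes in short steps, Python scripts to look and compute and a tool call to move; the robot and the scene stay as the last step left them, time stands still between calls to the robot, and variables do not carry over. Pictures are saved under pics/ and viewed, at most 14 in all, crops included, and the job is handed in when it is done.

Besides the shell and the picture viewer there is one more tool, called by a JSON object that holds its "api" and its "payload". carry_out: Moves the arm, as the interface text tells. Its arguments: {"type":"object","properties":{"increments":{"type":"array","items":{"type":"number"}}},"required":["increments"]}

```bash
mkdir -p pics
cat > h.py <<'E'
import numpy as np, cv2
from workcell import bot
from scipy.spatial.transform import Rotation as R
def w(c,p): 
    A=np.array(c['attitude'],float)
    M=R.from_quat(A).as_matrix() if A.size==4 else A
    return M@np.array(p)+np.array(c['eye'])
def tool(): 
    o=bot.get_obs(); return o,np.array(o['eef_pos']),R.from_quat(o['tool_rot'])
E
python3 - <<'E'
from h import *
o,p,r=tool(); print(o['clock'],p,r.as_matrix().round(3).tolist(),o['grip_width'])
for n in ['scene','top']:
    c=bot.camera(n); cv2.imwrite(f'pics/{n}0.png',c['pixels']); print(n,np.array(c['eye']),c['attitude'])
    for k in ['reactor','apron','end_stop','gate_lug','mould','bar1','tray','stick','stick_end_a','reagent','beaker','mould_top']:
        try: print(k,[(w(c,d['xyz']).round(3).tolist(),round(d['p'],2)) for d in bot.place_of(c,k)[:5]])
        except Exception as e: print(k,e)
E
```

```text
0.0 [0.12538445 0.48336274 0.23042827] [[-0.968, 0.251, -0.001], [0.251, 0.968, -0.002], [0.0, -0.002, -1.0]] 0.08558176005172237
scene [ 0.9402722  -0.6705384   0.82753767] [ 0.8971121   0.2672352  -0.09112954 -0.3398097 ]
reactor [([0.595, -0.042, -0.002], 0.58)]
apron [([0.601, 0.075, 0.024], 0.81)]
end_stop [([0.589, -0.247, 0.025], 0.59), ([0.599, 0.075, 0.025], 0.44)]
gate_lug [([0.641, -0.042, 0.085], 0.77), ([0.591, -0.54, -0.003], 0.53)]
mould [([0.455, 0.143, -0.0], 0.3)]
bar1 [([0.449, -0.188, 0.026], 0.73), ([0.595, -0.542, -0.003], 0.71)]
tray [([0.456, 0.145, -0.002], 0.95)]
stick [([0.457, 0.146, 0.014], 0.68)]
stick_end_a [([0.47, 0.008, 0.015], 0.8), ([0.451, 0.284, 0.015], 0.69)]
reagent [([0.7, -0.327, -0.004], 0.89)]
beaker [([0.755, 0.105, -0.002], 0.69), ([0.469, 0.008, 0.015], 0.67)]
mould_top [([0.593, -0.54, -0.004], 0.74)]
top [ 0.42708931 -0.09716392  1.37602233] [-0.70484876  0.70576205 -0.0485319   0.05227623]
reactor [([0.595, -0.042, 0.002], 0.76), ([0.467, 0.008, 0.018], 0.64)]
apron [([0.599, 0.073, 0.023], 0.94), ([0.592, -0.54, -0.001], 0.67)]
end_stop [([0.584, -0.247, 0.022], 0.57)]
gate_lug [([0.649, -0.043, 0.079], 0.59)]
mould [([0.452, -0.157, -0.004], 0.83), ([0.595, -0.04, 0.001], 0.72)]
bar1 [([0.45, -0.187, 0.022], 0.78), ([0.449, -0.248, 0.024], 0.6), ([0.589, -0.248, 0.024], 0.21)]
tray [([0.45, 0.151, 0.001], 0.84)]
stick [([0.458, 0.144, 0.016], 0.83)]
stick_end_a [([0.468, 0.005, 0.014], 0.76), ([0.45, 0.282, 0.016], 0.65)]
reagent [([0.703, -0.326, 0.002], 0.59), ([0.582, -0.247, 0.02], 0.34)]
beaker [([0.754, 0.101, -0.002], 0.83)]
mould_top [([0.596, -0.538, -0.001], 0.84)]
```

View pics/top0.png

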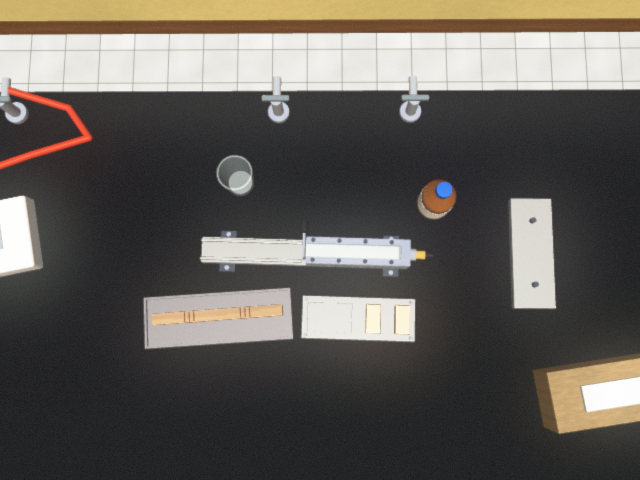

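View pics/scene0.png

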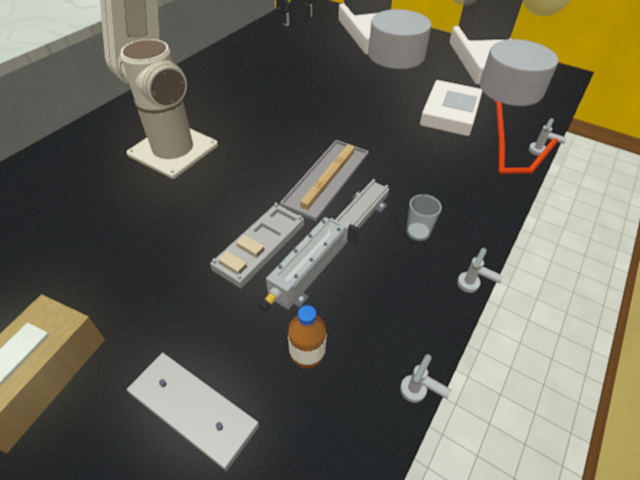

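The top view shows two bars in the mould, at pixels (373,319) and (402,319). The gate is at (304,250), the apron is left of it, the stick is in the tray around (217,315), and the beaker and bottle are clear of the path. I'll refine the geometry from masks and depth.

```bash
cat >> h.py <<'E'
def pts(c,mask=None):
    z=c['range_z']; m=(z>0) if mask is None else (mask&(z>0))
    v,u=np.nonzero(m); K=np.array(c['mtx']); d=z[v,u]
    P=np.stack([(u-K[0,2])/K[0,0]*d,(v-K[1,2])/K[1,1]*d,d],1)
    M=R.from_quat(c['attitude']).as_matrix()
    return P@M.T+np.array(c['eye'])
def rect(P):
    (cx,cy),(a,b),t=cv2.minAreaRect((P[:,:2]*1000).astype(np.float32))
    if a<b: a,b,t=b,a,t+90
    return np.round([cx,cy,a,b,(t+90)%180-90],1)
def plan(x,y,z,yaw):
    "yaw = world angle (deg) of the tool y axis; prints turn, then shift in tool axes (cm) after the turn"
    o,p,r=tool(); Y=r.as_matrix()[:,1]; y0=np.degrees(np.arctan2(Y[1],Y[0]))
    turn=-np.radians((yaw-y0+180)%360-180); a=np.radians(yaw)
    d=np.array([x,y,z])-p; ty=np.array([np.cos(a),np.sin(a)]); tx=np.array([-ty[1],ty[0]]) 
    tx=np.array([-np.sin(a),np.cos(a)])
    print('turn %.3f rad; tool shift cm x %.2f y %.2f z %.2f'%(turn,100*d[:2]@tx,100*d[:2]@ty,-100*d[2]),'| at',p.round(4),'yaw %.2f'%y0,'F',np.round(o['ft_force'],1),'w %.4f'%o['grip_width'],'t %.1f'%o['clock'],'q',np.round(o['joint_pos'],2))
E
python3 - <<'E'
from h import *
c=bot.camera('top')
for k,lo,hi in [('reactor',.02,.08),('reactor',.05,.08),('reactor',.029,.038),('mould',.015,.03),('bar1',.032,.05),('tray',.002,.02),('stick',.02,.035),('gate_lug',.078,.09)]:
    for d in bot.regions_of(c,k)[:3]:
        P=pts(c,d['mask']); P=P[(P[:,2]>lo)&(P[:,2]<hi)]
        if len(P)>10: print(k,lo,round(d['p'],2),len(P),rect(P),np.median(P[:,2]).round(4))
P=pts(c); 
for n,(x0,x1,y0,y1,z0,z1) in {'rails':(.56,.64,-.03,.17,.029,.05),'lug':(.62,.72,-.08,0,.078,.09)}.items():
    Q=P[(P[:,0]>x0)&(P[:,0]<x1)&(P[:,1]>y0)&(P[:,1]<y1)&(P[:,2]>z0)&(P[:,2]<z1)]; print(n,len(Q),rect(Q) if len(Q)>3 else '',Q.mean(0).round(4))
plan(.641,-.042,.15,87.7)
E
```

```text
reactor 0.02 0.97 5780 [609.  -66.6 499.8  87.6  88.2] 0.0607
reactor 0.05 0.97 3150 [ 588.4 -171.9  284.9   85.5   80.3] 0.0701
reactor 0.029 0.97 596 [591.6 -37.4 441.3  51.2  87.3] 0.0319
mould 0.015 0.68 2798 [ 451.8 -158.   241.7   90.2   88.1] 0.0241
bar1 0.032 0.77 403 [ 451.1 -189.    59.5   30.3   -1.2] 0.0394
bar1 0.032 0.59 418 [ 449.  -250.5   59.5   30.6   -1.8] 0.0393
tray 0.002 0.57 4058 [452.3 146.6 325.2 113.9 -86.7] 0.005
tray 0.002 0.43 1197 [ 452.  -157.5  242.5   90.    88.2] 0.01
tray 0.002 0.35 43 [ 715.2 -312.8   92.6   44.3    0.8] 0.0119
stick 0.02 0.87 1436 [460.  145.3 280.   24.2 -85.8] 0.0268
gate_lug 0.078 0.64 59 [642.8 -42.4  22.8  10.8   0.9] 0.0832
gate_lug 0.078 0.16 98 [ 593.8 -146.6  235.3   77.2   78.3] 0.0812
rails 507 [596.5  70.7 200.6  51.2  87.2] [0.598  0.0676 0.0322]
lug 62 [643.  -42.4  23.2  10.8   0.7] [ 0.6425 -0.0429  0.083 ]
turn -0.214 rad; tool shift cm x -53.61 y -50.49 z 8.13 | at [0.1256 0.484  0.2313] yaw 75.45 F [-0.2 -0.4  0.3] w 0.0856 t 1.8 q [ 1.32  0.24  0.01  1.34 -0.    1.57]
```

{"api": "carry_out", "payload": {"increments": [8.5,0,0,0,-0.107,8.5,0,0,0,-0.107,8.5,0,-4,0,0,8.5,0,-4,0,0,8.5,0,-4,0,0]}}

```text
clock: 2.38
eef_pos: [0.1206, 0.3629, 0.2312]
tool_rot: [0.02, 1.0, 0.0, 0.0]
ft_force: [-0.1, 0.7, -0.3]
grip_width: 0.0847
grasp_force: 0.0
```

```bash
python3 -c "
from h import *
plan(.643,-.043,.16,87.6)"
```

```text
turn 0.002 rad; tool shift cm x -53.89 y -38.37 z 7.12 | at [0.1206 0.3629 0.2312] yaw 87.73 F [-0.1  0.7 -0.3] w 0.0847 t 2.4 q [ 1.25  0.01 -0.27  1.3  -0.    1.29]
```

{"api": "carry_out", "payload": {"increments": [5,-4.8,-3.4,0,0,5,-4.8,-3.4,0,0,5,-4.8,-3.4,0,0,5,-4.8,-3.4,0,0,5,-4.8,-3.4,0,0]}}

```text
clock: 3.0
eef_pos: [0.3553, 0.1833, 0.2317]
tool_rot: [0.02, 1.0, 0.0, 0.001]
ft_force: [0.3, -0.2, -0.2]
grip_width: 0.0509
grasp_force: 0.0
```

{"api": "carry_out", "payload": {"increments": [4,-4.8,-3.4,0,0,4,-4.8,-3.4,0,0,4,-4.8,-3.4,0,0,4,-4.8,-3.4,0,0,4,-4.8,-3.4,2,0]}}

```text
clock: 3.62
eef_pos: [0.5896, 0.0038, 0.2129]
tool_rot: [0.02, 1.0, 0.0, 0.002]
ft_force: [0.5, 0.6, 0.3]
grip_width: 0.0402
grasp_force: 0.0
```

```bash
python3 -c "
from h import *
plan(.643,-.043,.14,87.6)
c=bot.camera('wrist'); cv2.imwrite('pics/w1.png',c['pixels']); print(c['mtx'],c['eye'],R.from_quat(c['attitude']).as_matrix().round(3).tolist())
print([(w(c,d['xyz']).round(4).tolist(),round(d['p'],2)) for d in bot.place_of(c,'gate_lug')])
"
```

```text
turn 0.002 rad; tool shift cm x -5.53 y -4.46 z 7.29 | at [0.5896 0.0038 0.2129] yaw 87.70 F [0.5 0.6 0.3] w 0.0402 t 3.6 q [0.01 0.42 0.22 1.36 0.   0.05]
[[371.64829954   0.         315.37723743]
 [  0.         371.64829954 234.30576952]
 [  0.           0.           1.        ]] [0.51240784 0.00837    0.35535717] [[0.04, 0.952, 0.305], [0.999, -0.039, -0.01], [0.002, 0.305, -0.952]]
[([0.6449, -0.0419, 0.0844], 0.86)]
```

{"api": "carry_out", "payload": {"increments": [4,-2.8,-2.3,3.6,0,4,-2.7,-2.2,3.6,0,4,0,0,4,0,4,0,0,4,0,4,0,0,0,0]}}

```text
clock: 4.35
eef_pos: [0.6363, -0.0412, 0.0557]
tool_rot: [0.02, 1.0, 0.0, -0.004]
ft_force: [-0.7, 0.7, -0.4]
grip_width: 0.04
grasp_force: 0.0
```

```bash
python3 -c "
from h import *
plan(.644,-.0425,.054,87.6)
c=bot.camera('wrist'); cv2.imwrite('pics/w2.png',c['pixels'])
"
```

```text
turn 0.002 rad; tool shift cm x -0.78 y -0.10 z 0.17 | at [ 0.6363 -0.0412  0.0557] yaw 87.74 F [-0.7  0.7 -0.4] w 0.0400 t 4.3 q [-0.06  0.63  0.14  1.09  0.   -0.03]
```

View pics/w2.png

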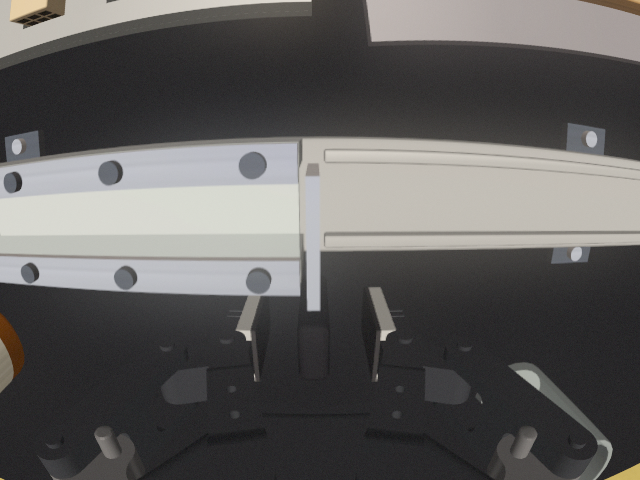

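The lug, at (314,345), sits centred between the fingers at (250,340) and (378,340). I'll close on it and pull.

{"api": "carry_out", "payload": {"increments": [4,-0.7,-0.1,0.2,0,0,0,0,0,0,0,0,0,0,0,0,0,0,0,0,0,0,0,0,0]}}

```text
clock: 5.03
eef_pos: [0.6485, -0.0425, 0.0594]
tool_rot: [0.019, 1.0, 0.0, 0.002]
ft_force: [0.6, 2.5, 5.8]
grip_width: 0.011
grasp_force: 59.2
```

```bash
python3 -c "
from h import *
plan(.644,-.0425,.054,87.6); print(bot.get_obs()['grasp_force'])
"
```

```text
turn 0.003 rad; tool shift cm x 0.45 y -0.02 z 0.54 | at [ 0.6485 -0.0425  0.0594] yaw 87.77 F [0.6 2.5 5.8] w 0.0110 t 5.0 q [-0.07  0.64  0.17  1.09  0.   -0.03]
59.24606502056122
```

{"api": "carry_out", "payload": {"increments": [0,-0.8,0,0,0,0,-0.8,0,0,0,0,-0.8,0,0,0,0,-0.8,0,0,0,0,-0.8,0,0,0]}}

```text
clock: 5.65
eef_pos: [0.6862, -0.0438, 0.0591]
tool_rot: [0.019, 1.0, 0.001, -0.001]
ft_force: [-17.9, 3.9, 20.7]
grip_width: 0.0107
grasp_force: 61.4
```

```bash
python3 -c "
from h import *
plan(.684,-.044,.054,87.6); print(bot.get_obs()['grasp_force'])
c=bot.camera('top')
print([(w(c,d['xyz']).round(4).tolist(),round(d['p'],2)) for d in bot.place_of(c,'gate_lug')])
"
```

```text
turn 0.003 rad; tool shift cm x 0.22 y -0.03 z 0.51 | at [ 0.6862 -0.0438  0.0591] yaw 87.78 F [-17.9   3.9  20.7] w 0.0107 t 5.7 q [-0.06  0.72  0.31  1.17  0.   -0.03]
61.37470543384552
[]
```

{"api": "carry_out", "payload": {"increments": [4,0,0,0,0,4,0,0,0,0,4,0,0,-3,0,4,0,0,-5,0,4,0,0,-5,0]}}

```text
clock: 6.38
eef_pos: [0.6865, -0.0451, 0.1878]
tool_rot: [0.02, 1.0, -0.0, -0.001]
ft_force: [0.6, -0.1, 0.1]
grip_width: 0.0401
grasp_force: 0.0
```

```bash
python3 -c "
from h import *
for n in ['top','scene','wrist']:
  c=bot.camera(n)
  print(n,[(w(c,d['xyz']).round(4).tolist(),round(d['p'],2)) for d in bot.place_of(c,'gate_lug')])
  if n=='top':
    for d in bot.regions_of(c,'bar1')[:3]:
      P=pts(c,d['mask']); P=P[(P[:,2]>.032)&(P[:,2]<.05)]
      if len(P)>10: print(rect(P))
plan(.4505,-.189,.14,88.2)
"
```

```text
top []
[ 449.  -250.6   59.8   30.2   -1.6]
[ 451.2 -188.9   59.5   30.    -1.1]
scene [([0.6793, -0.0458, 0.0844], 0.92)]
wrist [([0.6854, -0.0431, 0.087], 0.89)]
turn -0.009 rad; tool shift cm x 23.07 y -15.15 z 4.51 | at [ 0.6859 -0.0449  0.1851] yaw 87.71 F [-0.3 -0.1 -0.3] w 0.0399 t 6.7 q [-0.07  0.65  0.52  1.45 -0.   -0.03]
```

{"api": "carry_out", "payload": {"increments": [5,4.6,-3,0,-0.009,5,4.6,-3,0,0,5,4.6,-3,0,0,5,4.6,-3,2,0,5,4.6,-3,2,0]}}

```text
clock: 7.35
eef_pos: [0.4497, -0.1876, 0.1456]
tool_rot: [0.015, 1.0, 0.0, -0.001]
ft_force: [0.3, -0.2, -0.1]
grip_width: 0.0501
grasp_force: 0.0
```

{"api": "carry_out", "payload": {"increments": [5,0,0,0,0,5,0,0,0,0,5,0,0,0,0,5,0,0,0,0,5,0,0,0,0]}}

```text
clock: 7.98
eef_pos: [0.453, -0.1868, 0.1474]
tool_rot: [0.015, 1.0, -0.0, 0.0]
ft_force: [-0.5, 0.8, -0.0]
grip_width: 0.05
grasp_force: 0.0
```

```bash
python3 -c "
from h import *
plan(.4505,-.189,.029,88.2)
c=bot.camera('wrist'); cv2.imwrite('pics/w3.png',c['pixels'])
print([(w(c,d['xyz']).round(4).tolist(),round(d['p'],2)) for d in bot.place_of(c,'bar1')])
"
```

```text
turn 0.002 rad; tool shift cm x 0.24 y -0.22 z 11.84 | at [ 0.453  -0.1868  0.1474] yaw 88.31 F [-0.5  0.8 -0. ] w 0.0500 t 8.0 q [-0.39  0.27 -0.18  1.12 -0.   -0.36]
[([0.4536, -0.1842, 0.0278], 0.72)]
```

View pics/w3.png

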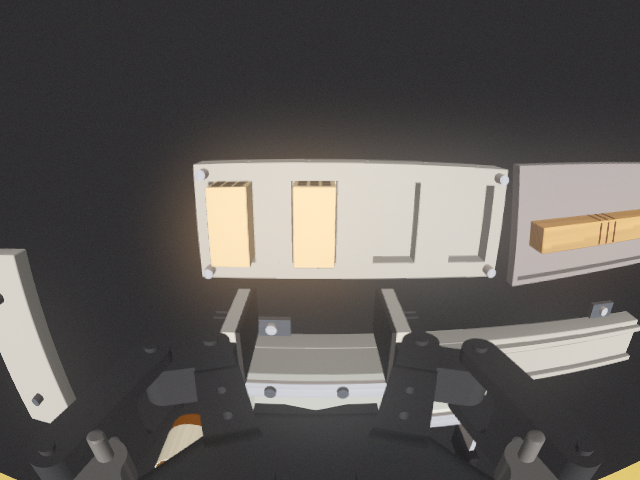

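Both bars are seated, at (230,225) and (315,225), and the fingers are centred over the second at column 315. I'll go down and grip it.

{"api": "carry_out", "payload": {"increments": [5,0.2,-0.1,4,0,5,0,0,4,0,5,0,0,3.6,0,5,0,0,0,0,5,0,0,0,0]}}

```text
clock: 8.7
eef_pos: [0.4511, -0.1885, 0.0324]
tool_rot: [0.015, 1.0, -0.0, 0.001]
ft_force: [-0.2, 0.8, -0.2]
grip_width: 0.0497
grasp_force: 0.0
```

```bash
python3 -c "
from h import *
plan(.451,-.1885,.029,88.2)
"
```

```text
turn 0.001 rad; tool shift cm x 0.01 y -0.00 z 0.34 | at [ 0.4511 -0.1885  0.0324] yaw 88.24 F [-0.2  0.8 -0.2] w 0.0497 t 8.7 q [-0.4   0.4  -0.34  0.83 -0.   -0.37]
```

{"api": "carry_out", "payload": {"increments": [5,0,0,0.3,0,2,0,0,0,0,2,0,0,0,0,2,0,0,0,0,2,0,0,0,0]}}

```text
clock: 9.32
eef_pos: [0.451, -0.1885, 0.0296]
tool_rot: [0.015, 1.0, -0.0, 0.001]
ft_force: [-0.5, -0.6, 6.6]
grip_width: 0.0285
grasp_force: 60.1
```

{"api": "carry_out", "payload": {"increments": [2,0,0,-1.5,0,2,0,0,-3,0,2,0,0,-3,0,2,0,0,-3,0,2,0,0,-2,0]}}

```text
clock: 9.95
eef_pos: [0.4507, -0.1884, 0.1558]
tool_rot: [0.015, 1.0, -0.001, 0.001]
ft_force: [1.2, -0.9, -0.0]
grip_width: 0.0278
grasp_force: 59.4
```

{"api": "carry_out", "payload": {"increments": [2,0,0,0,0.17,2,0,0,0,0.17,2,0,0,0,0.17,2,0,0,0,0.17,2,0,0,0,0.17]}}

```text
clock: 10.58
eef_pos: [0.45, -0.1881, 0.1541]
tool_rot: [0.429, 0.903, 0.0, 0.0]
ft_force: [1.0, 0.6, -0.4]
grip_width: 0.028
grasp_force: 64.4
```

{"api": "carry_out", "payload": {"increments": [2,0,0,0,0.17,2,0,0,0,0.17,2,0,0,0,0.17,2,0,0,0,0.17,2,0,0,0,0.05]}}

```text
clock: 11.2
eef_pos: [0.4501, -0.1881, 0.1541]
tool_rot: [0.722, 0.692, 0.0, 0.0]
ft_force: [-0.3, -0.4, 0.8]
grip_width: 0.0282
grasp_force: 64.4
```

```bash
python3 -c "
from h import *
plan(.596,0.02,.13,-2.4); print(bot.get_obs()['grasp_force'])
"
```

```text
turn -0.000 rad; tool shift cm x 21.40 y 13.71 z 2.41 | at [ 0.4501 -0.1881  0.1541] yaw -2.43 F [-0.3 -0.4  0.8] w 0.0282 t 11.2 q [-0.4   0.27 -0.17  1.14 -0.    1.22]
64.44794654846191
```

{"api": "carry_out", "payload": {"increments": [2,4.3,2.7,0,0,2,4.3,2.7,0,0,2,4.3,2.7,0,0,2,4.3,2.7,0,0,2,4.2,2.7,0,0]}}

```text
clock: 11.82
eef_pos: [0.5943, 0.0218, 0.1543]
tool_rot: [0.721, 0.693, 0.0, 0.0]
ft_force: [0.4, -0.9, -0.0]
grip_width: 0.0282
grasp_force: 64.4
```

{"api": "carry_out", "payload": {"increments": [2,0,0,0,0,2,0,0,0,0,2,0,0,0,0,2,0,0,0,0,2,0,0,0,0]}}

```text
clock: 12.45
eef_pos: [0.5934, 0.0195, 0.1536]
tool_rot: [0.722, 0.692, 0.0, 0.0]
ft_force: [0.8, -1.1, -0.8]
grip_width: 0.028
grasp_force: 64.4
```

Run:
```python
from h import *
plan(.596,0.0,.13,-2.4); print(bot.get_obs()['grasp_force'])
c=bot.camera('wrist'); cv2.imwrite('pics/w4.png',c['pixels'])
for k in ['bar1','apron','gate_lug','reactor']: print(k,[(w(c,d['xyz']).round(4).tolist(),round(d['p'],2)) for d in bot.place_of(c,k)])
# fisheye depth points: rails by height
z=c['range_z'];K=c['mtx'];v,u=np.nonzero(z>0);a=(u-K[0,2])/K[0,0];b=(v-K[1,2])/K[1,1];r=np.hypot(a,b)+1e-9
k=np.tan(r)/r;d=z[v,u];P=np.stack([a*k*d,b*k*d,d],1)@R.from_quat(c['attitude']).as_matrix().T+np.array(c['eye'])
for lo,hi in [(-.02,0),(0,.02),(.02,.04),(.04,.06),(.06,.08),(.08,.10),(.10,.12),(.12,.14)]:
    Q=P[(P[:,0]>.56)&(P[:,0]<.64)&(P[:,1]>lo)&(P[:,1]<hi)]
    q=Q[(Q[:,2]>.030)&(Q[:,2]<.038)]; f=Q[(Q[:,2]>.02)&(Q[:,2]<.0285)]
    if len(q)>50: 
        h=np.sort(q[:,0]); print(lo,len(q),np.percentile(h,[1,50,99]).round(4),'floor',len(f),np.percentile(f[:,0],[1,50,99]).round(4) if len(f)>9 else '', np.median(q[:,2]).round(4))
```

```text
turn 0.001 rad; tool shift cm x -1.94 y 0.34 z 2.36 | at [0.5934 0.0195 0.1536] yaw -2.36 F [ 0.8 -1.1 -0.8] w 0.0280 t 12.4 q [ 0.03  0.47  0.13  1.23 -0.    1.64]
64.43340539932251
bar1 [([0.5979, 0.0245, 0.153], 0.61), ([0.6813, -0.0439, 0.0833], 0.53)]
apron [([0.595, 0.0757, 0.0207], 0.56)]
gate_lug [([0.681, -0.0435, 0.0839], 0.91)]
reactor []
0.02 423 [0.5746 0.6145 0.6202] floor 1438 [0.5698 0.5972 0.6254] 0.0329
0.04 448 [0.5753 0.5812 0.6207] floor 1531 [0.5704 0.5977 0.625 ] 0.0331
0.06 488 [0.5758 0.6157 0.6217] floor 1577 [0.5709 0.5986 0.6262] 0.0331
0.08 486 [0.5763 0.5824 0.6224] floor 1606 [0.5722 0.5995 0.6269] 0.0331
0.1 477 [0.5771 0.617  0.6229] floor 1638 [0.5724 0.5998 0.6273] 0.0332
0.12 512 [0.5778 0.584  0.6239] floor 1582 [0.5733 0.6006 0.628 ] 0.0331
```

View pics/w4.png

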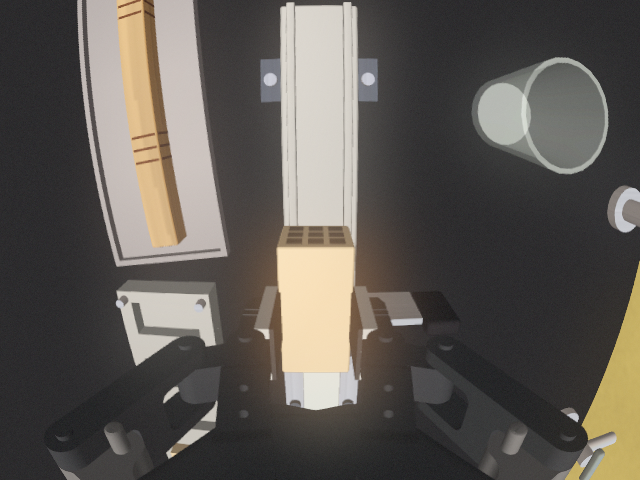

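The bar is held straight at (315,300), the apron rails run straight ahead at columns 282–357, and the channel is open. I'll check the bar's offset to the rails in the same camera.

```bash
cat >> h.py <<'E'
def cloud(c):
    z=c['range_z'];K=c['mtx'];v,u=np.nonzero(z>0);a=(u-K[0,2])/K[0,0];b=(v-K[1,2])/K[1,1];r=np.hypot(a,b)+1e-9
    k=np.tan(r)/r;d=z[v,u];return np.stack([a*k*d,b*k*d,d],1)@R.from_quat(c['attitude']).as_matrix().T+np.array(c['eye']),v,u
E
python3 - <<'E'
from h import *
c=bot.camera('wrist'); P,v,u=cloud(c)
m=bot.regions_of(c,'bar1')
for d in m:
    Q=P[d['mask'][v,u]]; print(d['p'],len(Q),np.median(Q[:,2]).round(4))
    t=np.median(Q[:,2]); Q=Q[abs(Q[:,2]-t)<.003]; print(rect(Q),np.percentile(Q[:,0],[1,99]).round(4),np.percentile(Q[:,1],[1,99]).round(4))
print(tool()[1])
E
```

```text
0.69 10568 0.1636
[593.7  22.5  60.7  30.3  87.8] [0.5793 0.6087] [-0.0062  0.0523]
0.62 138 0.0299
[ 427.4 -232.    15.7    2.3   -1.3] [0.4198 0.435 ] [-0.2332 -0.2309]
[0.59357388 0.02026966 0.15327508]
```

```bash
python3 -c "
from h import *
plan(.596,-.003,.045,-2.1)"
```

```text
turn -0.003 rad; tool shift cm x -2.32 y 0.33 z 10.83 | at [0.5936 0.0203 0.1533] yaw -2.29 F [-0.9  0.   0.2] w 0.0282 t 12.8 q [ 0.03  0.47  0.13  1.23 -0.    1.64]
```

{"api": "carry_out", "payload": {"increments": [2,-1.2,0.1,3,-0.005,2,-1.1,0.1,3,0,2,0,0,1,0,2,0,0,0,0,2,0,0,0,0]}}

```text
clock: 13.42
eef_pos: [0.5958, -0.0023, 0.0847]
tool_rot: [0.719, 0.695, 0.001, 0.001]
ft_force: [-0.0, 0.5, -1.6]
grip_width: 0.0281
grasp_force: 64.4
```

```bash
python3 -c "
from h import *
plan(.596,-.003,.045,-2.1)"
```

```text
turn 0.002 rad; tool shift cm x -0.07 y 0.02 z 3.97 | at [ 0.5958 -0.0023  0.0847] yaw -1.97 F [-0.   0.5 -1.6] w 0.0281 t 13.4 q [-0.    0.52  0.03  1.07  0.    1.6 ]
```

{"api": "carry_out", "payload": {"increments": [2,0,0,1.5,0,2,0,0,1.2,0,2,0,0,0.6,0,2,0,0,0.3,0,2,0,0,0.2,0]}}

```text
clock: 14.05
eef_pos: [0.5946, -0.0028, 0.045]
tool_rot: [0.719, 0.695, -0.0, -0.0]
ft_force: [0.4, -0.6, 0.7]
grip_width: 0.0282
grasp_force: 64.5
```

```bash
python3 -c "
from h import *
plan(.596,-.003,.045,-2.1)"
```

```text
turn 0.002 rad; tool shift cm x -0.02 y 0.14 z -0.00 | at [ 0.5946 -0.0028  0.045 ] yaw -2.01 F [ 0.4 -0.6  0.7] w 0.0282 t 14.1 q [-0.    0.56 -0.02  0.99 -0.    1.6 ]
```

{"api": "carry_out", "payload": {"increments": [2,0,0.1,0.1,0,4.5,0,0,0,0,4.5,0,0,0,0,4.5,0,0,-2,0,4.5,0,0,-4,0]}}

```text
clock: 14.68
eef_pos: [0.5941, -0.0028, 0.1029]
tool_rot: [0.719, 0.695, -0.002, -0.002]
ft_force: [1.0, 0.2, 0.4]
grip_width: 0.0454
grasp_force: 0.0
```

{"api": "carry_out", "payload": {"increments": [5,0,0,-4,0,5,0,0,-2,0,5,0,0,0,0,5,0,0,0,0,5,0,0,0,0]}}

```text
clock: 15.3
eef_pos: [0.5947, -0.0028, 0.1626]
tool_rot: [0.719, 0.695, -0.001, -0.001]
ft_force: [-0.1, 0.4, 0.9]
grip_width: 0.05
grasp_force: 0.0
```

Run:
```python
from h import *
plan(.450,-.250,.16,88.2)
c=bot.camera('top')
for d in bot.regions_of(c,'bar1')[:3]:
      P=pts(c,d['mask']); P=P[P[:,2]>.032]; P=P[abs(P[:,2]-np.median(P[:,2]))<.008]
      if len(P)>10: print(rect(P),np.median(P[:,2]))
c=bot.camera('wrist'); P,v,u=cloud(c)
for d in bot.regions_of(c,'bar1')[:3]:
    Q=P[d['mask'][v,u]]; Q=Q[abs(Q[:,2]-np.median(Q[:,2]))<.004]
    if len(Q)>10: print(rect(Q),np.median(Q[:,2]))
```

```text
turn -1.574 rad; tool shift cm x 13.69 y -25.16 z 0.26 | at [ 0.5947 -0.0028  0.1626] yaw -2.01 F [-0.1  0.4  0.9] w 0.0500 t 15.3 q [-0.    0.47  0.15  1.26 -0.    1.6 ]
[ 449.  -250.5   59.7   30.4   -1.6] 0.039157419543469185
[593.7 -25.   28.9  17.3  -1.3] 0.05321863813159888
[ 5.954e+02 -4.000e-01  6.140e+01  2.990e+01  8.860e+01] 0.055106398300804715
[ 440.7 -246.7   43.4   31.2   -2. ] 0.039367493559694156
[654.4 -37.1  77.8   5.5   3.3] 0.06218792383833481
```

{"api": "carry_out", "payload": {"increments": [5,-5,-2.7,0,0,5,-5,-2.7,0,0,5,-5,-2.7,0,0,5,-5,-2.7,0,0,5,-5,-2.7,0,0]}}

```text
clock: 16.12
eef_pos: [0.451, -0.2493, 0.1643]
tool_rot: [0.719, 0.695, 0.0, 0.0]
ft_force: [1.1, -0.5, 1.1]
grip_width: 0.0503
grasp_force: 0.0
```

{"api": "carry_out", "payload": {"increments": [5,0,0,0,-0.16,5,0,0,0,-0.16,5,0,0,0,-0.16,5,0,0,0,-0.16,5,0,0,0,-0.16]}}

```text
clock: 16.75
eef_pos: [0.452, -0.2479, 0.1641]
tool_rot: [0.39, 0.921, 0.0, -0.0]
ft_force: [0.3, 0.5, 0.5]
grip_width: 0.0498
grasp_force: 0.0
```

{"api": "carry_out", "payload": {"increments": [5,0,0,0,-0.16,5,0,0,0,-0.16,5,0,0,0,-0.16,5,0,0,0,-0.16,5,0,0,0,-0.13]}}

```text
clock: 17.38
eef_pos: [0.452, -0.2479, 0.1641]
tool_rot: [0.016, 1.0, 0.0, -0.0]
ft_force: [-0.3, 0.3, 0.1]
grip_width: 0.0499
grasp_force: 0.0
```

Run:
```python
from h import *
plan(.450,-.250,.030,88.2)
```

```text
turn 0.000 rad; tool shift cm x 0.19 y -0.22 z 13.41 | at [ 0.452  -0.2479  0.1641] yaw 88.21 F [-0.3  0.3  0.1] w 0.0499 t 17.4 q [-0.5   0.31 -0.08  1.18 -0.   -0.47]
```

{"api": "carry_out", "payload": {"increments": [5,0.2,-0.2,4,0,5,0,0,4.5,0,5,0,0,3.5,0,5,0,0,1.4,0,5,0,0,0,0]}}

```text
clock: 18.0
eef_pos: [0.4496, -0.2496, 0.0298]
tool_rot: [0.018, 1.0, 0.0, -0.001]
ft_force: [0.1, -0.6, 0.7]
grip_width: 0.0501
grasp_force: 0.0
```

Run:
```python
from h import *
plan(.450,-.250,.030,88.2)
```

```text
turn -0.004 rad; tool shift cm x -0.04 y -0.04 z -0.02 | at [ 0.4496 -0.2496  0.0298] yaw 87.95 F [ 0.1 -0.6  0.7] w 0.0501 t 18.0 q [-0.51  0.45 -0.27  0.86  0.   -0.47]
```

{"api": "carry_out", "payload": {"increments": [2,0,0,0,0,2,0,0,0,0,2,0,0,0,0,2,0,0,0,0,2,0,0,-1,0]}}

```text
clock: 18.62
eef_pos: [0.4497, -0.2496, 0.0406]
tool_rot: [0.018, 1.0, 0.0, -0.0]
ft_force: [0.9, 0.7, -2.2]
grip_width: 0.0279
grasp_force: 59.3
```

{"api": "carry_out", "payload": {"increments": [2,0,0,-2,0,2,0,0,-3,0,2,0,0,-3,0,2,0,0,-3,0,2,0,0,-1,0]}}

```text
clock: 19.25
eef_pos: [0.451, -0.2504, 0.1626]
tool_rot: [0.018, 1.0, -0.001, 0.002]
ft_force: [0.5, 0.3, -1.2]
grip_width: 0.0281
grasp_force: 59.5
```

{"api": "carry_out", "payload": {"increments": [2,0,0,0,0.16,2,0,0,0,0.16,2,0,0,0,0.16,2,0,0,0,0.16,2,0,0,0,0.16]}}

```text
clock: 19.88
eef_pos: [0.4493, -0.2495, 0.1593]
tool_rot: [0.408, 0.913, 0.0, -0.001]
ft_force: [1.1, -0.1, -0.2]
grip_width: 0.0277
grasp_force: 59.5
```

{"api": "carry_out", "payload": {"increments": [2,0,0,0,0.16,2,0,0,0,0.16,2,0,0,0,0.16,2,0,0,0,0.16,2,0,0,0,0.13]}}

```text
clock: 20.5
eef_pos: [0.4493, -0.2495, 0.1593]
tool_rot: [0.721, 0.693, -0.0, -0.001]
ft_force: [-0.2, -0.6, -1.2]
grip_width: 0.0279
grasp_force: 59.5
```

Run:
```python
from h import *
plan(.598,.062,.16,-2.1); print(bot.get_obs()['grasp_force'])
c=bot.camera('wrist'); P,v,u=cloud(c)
for d in bot.regions_of(c,'bar1')[:3]:
    Q=P[d['mask'][v,u]]; Q=Q[abs(Q[:,2]-np.median(Q[:,2]))<.004]
    if len(Q)>10: print(rect(Q),np.median(Q[:,2]))
```

```text
turn -0.003 rad; tool shift cm x 31.67 y 13.72 z -0.07 | at [ 0.4493 -0.2495  0.1593] yaw -2.26 F [-0.2 -0.6 -1.2] w 0.0279 t 20.5 q [-0.51  0.31 -0.09  1.17 -0.    1.1 ]
59.51521039009094
[ 449.7 -244.7   60.9   30.1   87.5] 0.16718209717766197
```

{"api": "carry_out", "payload": {"increments": [2,5.2,2.3,0,0,2,5.2,2.3,0,0,2,5.2,2.3,0,0,2,5.2,2.3,0,0,2,5.2,2.3,0,0]}}

```text
clock: 21.22
eef_pos: [0.5743, 0.0076, 0.1597]
tool_rot: [0.719, 0.696, -0.0, -0.0]
ft_force: [0.5, -0.1, -1.5]
grip_width: 0.0283
grasp_force: 59.5
```

{"api": "carry_out", "payload": {"increments": [2,5.2,2.3,0,0,2,0.2,0,2,0,2,0,0,2,0,2,0,0,2,0,2,0,0,0,0]}}

```text
clock: 21.85
eef_pos: [0.5968, 0.059, 0.0978]
tool_rot: [0.719, 0.695, -0.002, -0.002]
ft_force: [-0.9, -0.2, -0.6]
grip_width: 0.0278
grasp_force: 59.6
```

Run:
```python
from h import *
c=bot.camera('wrist'); P,v,u=cloud(c)
plan(.5985,.060,.048,-2.1); print(bot.get_obs()['grasp_force'])
for d in bot.regions_of(c,'bar1')[:3]:
    Q=P[d['mask'][v,u]]; Q=Q[abs(Q[:,2]-np.median(Q[:,2]))<.004]
    if len(Q)>10: print(rect(Q),np.median(Q[:,2]))
for lo,hi in [(.09,.10),(.10,.12),(.12,.14)]:
    Q=P[(P[:,0]>.56)&(P[:,0]<.64)&(P[:,1]>lo)&(P[:,1]<hi)]
    q=Q[(Q[:,2]>.030)&(Q[:,2]<.038)]
    if len(q)>50: print(lo,np.percentile(q[:,0],[1,99]).round(4),np.percentile(q[:,0],[1,99]).mean().round(4))
```

```text
turn 0.003 rad; tool shift cm x 0.10 y 0.05 z 5.12 | at [0.5979 0.0591 0.0992] yaw -1.92 F [ 0.  -0.2 -0.7] w 0.0279 t 21.9 q [ 0.1   0.52  0.07  1.12 -0.    1.7 ]
59.56109583377838
[597.2  63.7  61.5  30.2  88.1] 0.10561080435259781
[593.8 -17.7  30.5  28.   -1.2] 0.05492974593055769
0.09 [0.5768 0.6227] 0.5998
0.1 [0.5772 0.6229] 0.6001
0.12 [0.5777 0.6238] 0.6007
```

{"api": "carry_out", "payload": {"increments": [2,0,0.1,2,0,2,0,0,1.6,0,2,0,0,0.8,0,2,0,0,0.3,0,2,0,0,0.2,0]}}

```text
clock: 22.58
eef_pos: [0.6002, 0.0591, 0.0516]
tool_rot: [0.719, 0.695, 0.0, 0.0]
ft_force: [-1.0, -0.9, 0.1]
grip_width: 0.0279
grasp_force: 59.6
```

Run:
```python
from h import *
plan(.5985,.060,.0485,-2.1); print(bot.get_obs()['grasp_force'])
```

```text
turn 0.002 rad; tool shift cm x 0.08 y -0.17 z 0.31 | at [0.6002 0.0591 0.0516] yaw -2.00 F [-1.  -0.9  0.1] w 0.0279 t 22.6 q [0.1  0.57 0.01 1.01 0.   1.7 ]
59.620333313941956
```

{"api": "carry_out", "payload": {"increments": [2,0.1,-0.1,0.2,0,2,0,0,0.1,0,4.5,0,0,0,0,4.5,0,0,0,0,4.5,0,0,-2,0]}}

```text
clock: 23.2
eef_pos: [0.5975, 0.06, 0.067]
tool_rot: [0.719, 0.695, -0.001, -0.001]
ft_force: [0.7, -0.1, 0.1]
grip_width: 0.0449
grasp_force: 0.0
```

{"api": "carry_out", "payload": {"increments": [5,0,0,-4,0,5,0,0,-4,0,5,0,0,-2,0,5,0,0,0,0,5,0,0,0,0]}}

```text
clock: 23.82
eef_pos: [0.5983, 0.0601, 0.1672]
tool_rot: [0.719, 0.695, -0.001, -0.0]
ft_force: [-0.4, -0.1, -0.3]
grip_width: 0.0499
grasp_force: 0.0
```

Run:
```python
from h import *
c=bot.camera('wrist'); P,v,u=cloud(c)
cv2.imwrite('pics/w5.png',c['pixels'])
for d in bot.regions_of(c,'bar1')[:3]:
    Q=P[d['mask'][v,u]]; Q=Q[abs(Q[:,2]-np.median(Q[:,2]))<.004]
    if len(Q)>10: print('wrist',rect(Q),np.median(Q[:,2]))
c=bot.camera('top')
for k in ['bar1','stick']:
  for d in bot.regions_of(c,k)[:3]:
    P=pts(c,d['mask']); P=P[P[:,2]>.02]; P=P[abs(P[:,2]-np.median(P[:,2]))<.008]
    if len(P)>10: print(k,rect(P),np.median(P[:,2]))
plan(.4595,.1455,.16,4.2)
```

```text
wrist [594.2   2.3  67.2  30.   88.8] 0.05495159895774948
wrist [599.3  65.6  59.6  29.5  88. ] 0.055071205208987783
bar1 [593.4  -4.1  60.   30.5  89.2] 0.053811479514019656
bar1 [598.3  47.8  33.   30.2  85.3] 0.05366743459767365
stick [460.  145.6 280.5  24.  -85.8] 0.02670344049162754
turn -0.108 rad; tool shift cm x 9.54 y -13.22 z 0.71 | at [0.5983 0.0601 0.1671] yaw -2.01 F [-0.3 -0.5 -0.4] w 0.0500 t 24.1 q [0.1  0.48 0.18 1.27 0.   1.71]
```

View pics/w5.png

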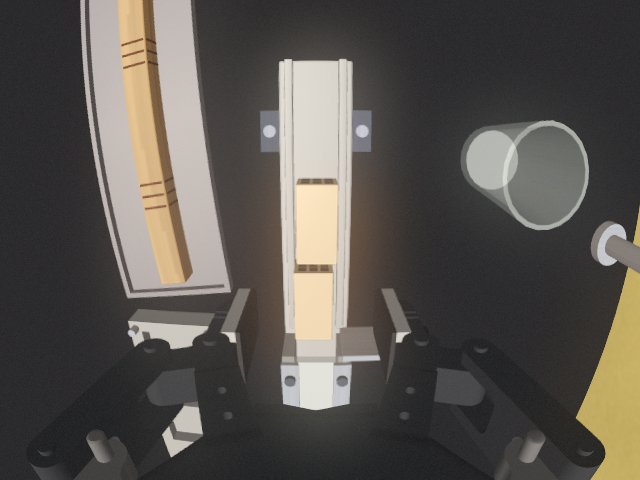

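Both bars lie between the rails, at (317,222) and (314,302), and the channel mouth is clear. Next is the stick.

{"api": "carry_out", "payload": {"increments": [5,0,0,0,-0.108,5,2.4,-3.3,0,0,5,2.4,-3.3,0,0,5,2.4,-3.3,0,0,5,2.3,-3.3,0,0]}}

```text
clock: 24.7
eef_pos: [0.459, 0.1458, 0.1679]
tool_rot: [0.681, 0.732, -0.0, -0.0]
ft_force: [-0.4, -0.1, -0.4]
grip_width: 0.05
grasp_force: 0.0
```

{"api": "carry_out", "payload": {"increments": [5,0,0,3,0,5,0,0,3,0,5,0,0,2,0,5,0,0,0,0,5,0,0,0,0]}}

```text
clock: 25.32
eef_pos: [0.4608, 0.1454, 0.0889]
tool_rot: [0.681, 0.732, 0.0, 0.0]
ft_force: [-0.3, 0.2, 0.5]
grip_width: 0.0496
grasp_force: 0.0
```

Run:
```python
from h import *
c=bot.camera('wrist'); P,v,u=cloud(c)
for d in bot.regions_of(c,'stick')[:2]:
    Q=P[d['mask'][v,u]]; Q=Q[abs(Q[:,2]-.028)<.005]
    if len(Q)>10: print('wrist',rect(Q),np.median(Q[:,2]))
plan(.4595,.1455,.017,4.2)
```

```text
wrist [459.7 155.8 264.   24.7 -85.9] 0.028136441350784525
turn -0.000 rad; tool shift cm x 0.01 y -0.18 z 7.23 | at [0.4613 0.1455 0.0893] yaw 4.18 F [ 0.5  0.3 -1. ] w 0.0496 t 25.4 q [ 0.31  0.32 -0.28  0.97 -0.    1.8 ]
```

{"api": "carry_out", "payload": {"increments": [5,0,-0.1,3,0,5,0,0,2.6,0,5,0,0,1.2,0,5,0,0,0.4,0,5,0,0,0,0]}}

```text
clock: 26.05
eef_pos: [0.46, 0.1454, 0.0169]
tool_rot: [0.681, 0.732, 0.0, 0.0]
ft_force: [-0.0, -0.5, -0.8]
grip_width: 0.0505
grasp_force: 0.0
```

{"api": "carry_out", "payload": {"increments": [1.8,0,0,0,0,1.8,0,0,0,0,1.8,0,0,0,0,1.8,0,0,0,0,1.8,0,0,0,0]}}

```text
clock: 26.68
eef_pos: [0.4603, 0.1454, 0.0174]
tool_rot: [0.681, 0.732, 0.001, 0.001]
ft_force: [-0.6, 0.1, 5.7]
grip_width: 0.0221
grasp_force: 60.1
```

{"api": "carry_out", "payload": {"increments": [1.8,0,0,-1,0,1.8,0,0,-2,0,1.8,0,0,-2.5,0,1.8,0,0,-2.5,0,1.8,0,0,-2,0.108]}}

```text
clock: 27.3
eef_pos: [0.4593, 0.1452, 0.1176]
tool_rot: [0.72, 0.694, 0.0, 0.0]
ft_force: [0.5, -0.4, -1.5]
grip_width: 0.0222
grasp_force: 59.2
```

Run:
```python
from h import *
plan(.605,.243,.11,-2.0); print(bot.get_obs()['grasp_force'])
c=bot.camera('wrist'); P,v,u=cloud(c); z0=tool()[1][2]
for d in bot.regions_of(c,'stick')[:2]:
    Q=P[d['mask'][v,u]]; print(len(Q),np.median(Q[:,2])); Q=Q[abs(Q[:,2]-np.median(Q[:,2]))<.006]
    if len(Q)>10: print('wrist',rect(Q),[Q[(Q[:,1]>a)&(Q[:,1]<a+.02),2].mean().round(4) for a in (.18,.22,.26)])
```

```text
turn -0.003 rad; tool shift cm x 10.28 y 14.22 z 0.76 | at [0.4593 0.1452 0.1176] yaw -2.17 F [ 0.5 -0.4 -1.5] w 0.0222 t 27.3 q [ 0.31  0.29 -0.24  1.04  0.    1.91]
59.18083727359772
25386 0.12832586495145853
wrist [460.8 181.4 175.2  24.8  88.1] [np.float64(0.1283), np.float64(0.1284), np.float64(0.1284)]
```

{"api": "carry_out", "payload": {"increments": [1.8,2.6,3.5,0,0,1.8,2.6,3.5,0,0,1.8,2.6,3.5,0,0,1.8,2.5,3.5,0,0,1.8,0,0,0,0]}}

```text
clock: 28.02
eef_pos: [0.6041, 0.2445, 0.1135]
tool_rot: [0.718, 0.696, -0.001, -0.0]
ft_force: [-0.8, -0.6, -2.3]
grip_width: 0.0225
grasp_force: 59.4
```

Run:
```python
from h import *
plan(.605,.243,.040,-2.0)
c=bot.camera('top')
for k in ['bar1','stick']:
  for d in bot.regions_of(c,k)[:3]:
    P=pts(c,d['mask']); P=P[P[:,2]>.02]; P=P[abs(P[:,2]-np.median(P[:,2]))<.008]
    if len(P)>10: print(k,rect(P),np.median(P[:,2]),P[:,1].min(),P[:,1].max())
```

```text
turn 0.003 rad; tool shift cm x -0.15 y 0.10 z 7.35 | at [0.6041 0.2445 0.1135] yaw -1.84 F [-0.8 -0.6 -2.3] w 0.0225 t 28.0 q [0.38 0.61 0.26 1.22 0.   1.99]
bar1 [593.1  -4.   60.3  30.3  89.1] 0.05388165364623587 -0.03421804285607333 0.026080649385003873
bar1 [598.5  62.   60.5  30.4  87.7] 0.05383702683963065 0.0317974094204649 0.09238928072812834
stick [601.3 172.9 137.5  24.7  87.9] 0.12270184531299311 0.10426836525703036 0.2416935942710286
```

{"api": "carry_out", "payload": {"increments": [1.8,0,0,3,0,1.8,0,0,2.5,0,1.8,0,0,1.2,0,1.8,0,0,0.5,0,1.8,0,0,0,0]}}

```text
clock: 28.8
eef_pos: [0.6031, 0.2432, 0.0449]
tool_rot: [0.719, 0.695, 0.0, 0.0]
ft_force: [0.3, -0.4, -2.3]
grip_width: 0.0221
grasp_force: 59.4
```

Run:
```python
from h import *
plan(.605,.243,.040,-2.0)
c=bot.camera('scene'); cv2.imwrite('pics/s1.png',cv2.resize(c['pixels'][150:300,280:480],(800,600)))
```

```text
turn -0.000 rad; tool shift cm x -0.01 y 0.19 z 0.49 | at [0.6031 0.2432 0.0449] yaw -2.01 F [ 0.3 -0.4 -2.3] w 0.0221 t 28.8 q [ 0.38  0.66  0.16  1.07 -0.    1.99]
```

View pics/s1.png

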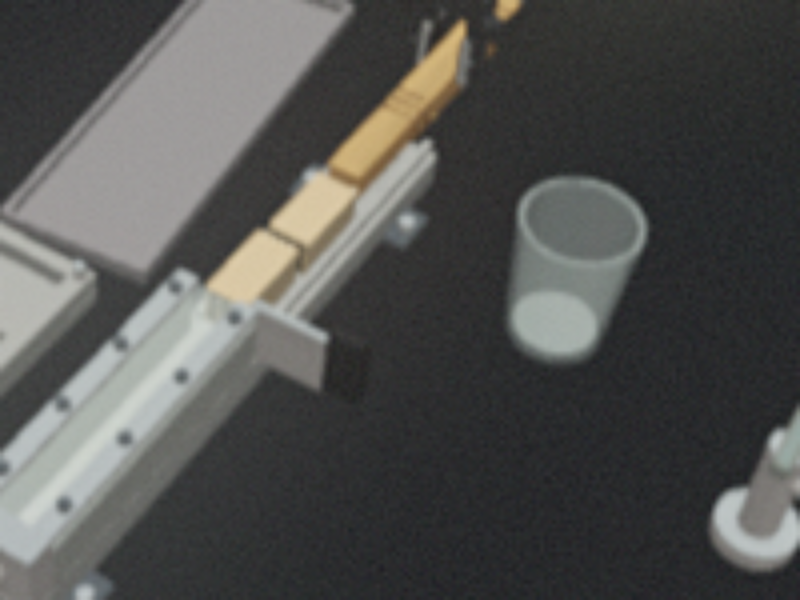

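The stick's end, crop (345,165), is directly behind the second bar and in line with it. I'll start pushing.

{"api": "carry_out", "payload": {"increments": [1.8,0,0.1,0.4,0,1.8,-1,0,0,0,1.8,-1.5,0,0,0,1.8,-1.5,0,0,0,1.8,-1.5,0,0,0]}}

```text
clock: 29.48
eef_pos: [0.602, 0.1868, 0.0405]
tool_rot: [0.72, 0.694, 0.0, 0.0]
ft_force: [-0.4, 0.5, -2.0]
grip_width: 0.0223
grasp_force: 59.4
```

Run:
```python
from h import *
y=tool()[1][1]; plan(.5974+.0345*(y-.03),.0143,.040,-2.0)
```

```text
turn -0.001 rad; tool shift cm x -17.24 y 0.68 z 0.05 | at [0.602  0.1868 0.0405] yaw -2.04 F [-0.4  0.5 -2. ] w 0.0223 t 29.5 q [0.3  0.63 0.09 1.03 0.   1.91]
```

{"api": "carry_out", "payload": {"increments": [1.8,-1.5,0.05,0,0,1.8,-1.5,0,0,0,1.8,-1.5,0,0,0,1.8,-1.5,0,0,0,1.8,-1.5,0,0,0]}}

```text
clock: 30.1
eef_pos: [0.5998, 0.1123, 0.0403]
tool_rot: [0.719, 0.695, -0.0, -0.0]
ft_force: [0.5, 0.7, -0.9]
grip_width: 0.0224
grasp_force: 59.4
```

Run:
```python
from h import *
y=tool()[1][1]; print(.5974+.0345*(y-.03)); plan(.5974+.0345*(.0143-.03),.0143,.040,-2.0)
```

```text
0.6002381505956239
turn -0.000 rad; tool shift cm x -9.80 y 0.05 z 0.03 | at [0.5998 0.1123 0.0403] yaw -2.01 F [ 0.5  0.7 -0.9] w 0.0224 t 30.1 q [0.19 0.59 0.02 1.   0.   1.79]
```

{"api": "carry_out", "payload": {"increments": [1.8,-1.5,0,0,0,1.8,-1.5,0,0,0,1.8,-1.5,0,0,0,1.8,-1.5,0,0,0,1.8,-1.5,0,0,0]}}

```text
clock: 30.72
eef_pos: [0.5972, 0.0373, 0.0403]
tool_rot: [0.719, 0.695, 0.0, 0.0]
ft_force: [0.0, 0.6, -1.9]
grip_width: 0.0221
grasp_force: 59.4
```

Run:
```python
from h import *
plan(.5974+.0345*(.0143-.03),.0143,.040,-2.0)
c=bot.camera('top'); cv2.imwrite('pics/t2.png',cv2.resize(c['pixels'][200:300,190:430],(800,333),interpolation=cv2.INTER_CUBIC))
for k in ['bar1','stick']:
  for d in bot.regions_of(c,k)[:3]:
    P=pts(c,d['mask']); 
    if len(P)>10: print(k,d['p'],rect(P),np.median(P[:,2]),P[:,1].min(),P[:,1].max())
```

```text
turn -0.000 rad; tool shift cm x -2.30 y 0.05 z 0.03 | at [0.5972 0.0373 0.0403] yaw -2.00 F [ 0.   0.6 -1.9] w 0.0221 t 30.7 q [ 0.06  0.57 -0.01  0.98  0.    1.67]
stick 0.71 [595.4  65.9 221.1  34.9  89.8] 0.049541927077008996 -0.04454963081728567 0.1764401187777307
```

View pics/t2.png

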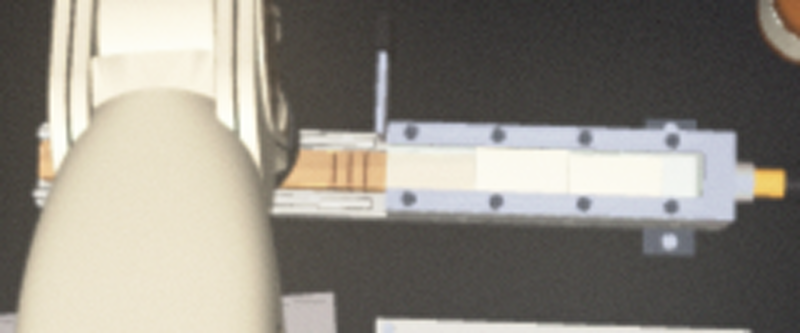

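Through the glass, the stick meets the second bar at crop x=475 and the first bar ends near 663. The end stop is at about 698, so roughly 22 mm remain. I'll push gently until contact.

{"api": "carry_out", "payload": {"increments": [1.8,-0.6,0,0,0,1.8,-0.6,0,0,0,1.8,-0.4,0,0,0,1.8,-0.3,0,0,0,1.8,-0.2,0,0,0]}}

```text
clock: 31.5
eef_pos: [0.5965, 0.0172, 0.0403]
tool_rot: [0.719, 0.695, 0.0, -0.0]
ft_force: [-0.5, 1.1, -1.3]
grip_width: 0.0224
grasp_force: 59.4
```

{"api": "carry_out", "payload": {"increments": [1.8,-0.1,0,0,0,1.8,-0.1,0,0,0,1.8,-0.1,0,0,0,1.8,0,0,0,0,1.8,0,0,0,0]}}

```text
clock: 32.12
eef_pos: [0.5964, 0.0141, 0.0403]
tool_rot: [0.719, 0.695, -0.0, 0.0]
ft_force: [-0.6, 0.0, -0.9]
grip_width: 0.0222
grasp_force: 59.4
```

Run:
```python
from h import *
plan(.5974+.0345*(.0143-.03),.0143,.040,-2.0)
```

```text
turn -0.000 rad; tool shift cm x 0.02 y 0.05 z 0.03 | at [0.5964 0.0141 0.0403] yaw -2.01 F [-0.6  0.  -0.9] w 0.0222 t 32.1 q [ 0.02  0.57 -0.02  0.98 -0.    1.63]
```

Not touching yet; I'll continue in 1 mm steps.

{"api": "carry_out", "payload": {"increments": [1.8,-0.1,0,0,0,1.8,-0.1,0,0,0,1.8,-0.1,0,0,0,1.8,0,0,0,0,1.8,0,0,0,0]}}

```text
clock: 32.75
eef_pos: [0.5963, 0.0134, 0.0404]
tool_rot: [0.719, 0.695, 0.001, -0.001]
ft_force: [1.4, 6.8, -1.2]
grip_width: 0.0223
grasp_force: 59.5
```

{"api": "carry_out", "payload": {"increments": [1.8,-0.1,0,0,0,1.8,-0.1,0,0,0,1.8,0,0,0,0,1.8,0,0,0,0,1.8,0,0,0,0]}}

```text
clock: 33.38
eef_pos: [0.5962, 0.0134, 0.0405]
tool_rot: [0.718, 0.696, 0.003, -0.003]
ft_force: [-0.2, 11.6, -1.2]
grip_width: 0.0223
grasp_force: 59.5
```

Run:
```python
from h import *
plan(.5974+.0345*(.0143-.03),.0143,.040,-2.0)
c=bot.camera('top'); cv2.imwrite('pics/t3.png',cv2.resize(c['pixels'][220:280,290:430],(800,343),interpolation=cv2.INTER_CUBIC))
```

```text
turn 0.003 rad; tool shift cm x 0.09 y 0.06 z 0.05 | at [0.5962 0.0134 0.0405] yaw -1.85 F [-0.2 11.6 -1.2] w 0.0223 t 33.4 q [ 0.02  0.57 -0.02  0.98  0.01  1.62]
```

View pics/t3.png

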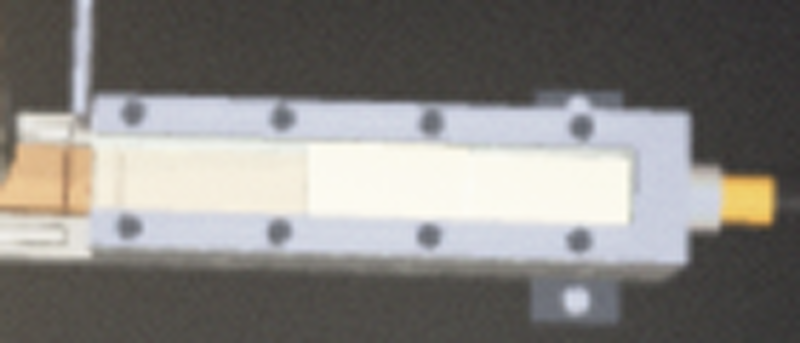

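The bars fill the channel from crop x=308 to the end stop at 630, with firm contact at the predicted spot. I'll draw the stick out.

{"api": "carry_out", "payload": {"increments": [1.8,0.6,0,0,0,1.8,1.5,0,0,0,1.8,2.5,0,0,0,1.8,3,0,0,0,1.8,3,0,0,0]}}

```text
clock: 34.05
eef_pos: [0.6, 0.1162, 0.0403]
tool_rot: [0.72, 0.694, -0.0, 0.0]
ft_force: [0.3, -1.0, -2.4]
grip_width: 0.0224
grasp_force: 59.4
```

{"api": "carry_out", "payload": {"increments": [1.8,3,0,0,0,1.8,3,0,0,0,1.8,3,0,0,0,1.8,3,0,0,0,1.8,1.5,0,0,0]}}

```text
clock: 34.67
eef_pos: [0.6045, 0.2519, 0.0402]
tool_rot: [0.719, 0.695, -0.0, 0.0]
ft_force: [0.3, 0.6, -1.4]
grip_width: 0.0226
grasp_force: 59.4
```

{"api": "carry_out", "payload": {"increments": [1.8,0,0,-2,0,1.8,0,0,-3,0,1.8,0,0,-2,0,1.8,0,0,0,-0.09,1.8,0,0,0,0]}}

```text
clock: 35.3
eef_pos: [0.6047, 0.2496, 0.1105]
tool_rot: [0.688, 0.726, -0.0, 0.0]
ft_force: [0.0, 0.4, -2.0]
grip_width: 0.0221
grasp_force: 59.4
```

Run:
```python
from h import *
plan(.4525,.1475,.100,3.3); print(bot.get_obs()['grasp_force'])
c=bot.camera('wrist'); P,v,u=cloud(c)
for d in bot.regions_of(c,'stick')[:2]:
    Q=P[d['mask'][v,u]]; m=np.median(Q[:,2]); Q=Q[abs(Q[:,2]-m)<.006]
    if len(Q)>10: print('wrist',rect(Q),m,[Q[abs(Q[:,1]-a)<.01,2].mean().round(4) for a in (.27,.31,.35)])
c=bot.camera('top')
for k in ['stick','tray']:
  for d in bot.regions_of(c,k)[:1]:
    P=pts(c,d['mask']);print(k,rect(P),P[:,1].min())
```

```text
turn -0.004 rad; tool shift cm x -9.32 y -15.78 z 1.05 | at [0.6047 0.2496 0.1105] yaw 3.05 F [ 0.   0.4 -2. ] w 0.0221 t 35.3 q [ 0.39  0.61  0.26  1.22 -0.    1.91]
59.40391302108765
wrist [603.  285.7 175.6  24.8 -86.7] 0.12111610589074263 [np.float64(0.1211), np.float64(0.1212), np.float64(0.1211)]
stick [618.4 179.1 138.3  47.2 -86.5] 0.1090175874543559
tray [453.3 133.4 298.9 114.9 -85.8] -0.01715162920303634
```

{"api": "carry_out", "payload": {"increments": [1.8,-2.3,-3.9,0,0,1.8,-2.3,-3.9,0,0,1.8,-2.3,-3.9,0,0,1.8,-2.3,-3.9,0,0,1.8,0,0,2,0]}}

```text
clock: 36.17
eef_pos: [0.4517, 0.1482, 0.0912]
tool_rot: [0.688, 0.726, -0.0, 0.0]
ft_force: [1.2, -0.0, -1.5]
grip_width: 0.0223
grasp_force: 59.6
```

{"api": "carry_out", "payload": {"increments": [1.8,0,0,2,0,1.8,0,0,2,0,1.8,0,0,1.5,0,1.8,0,0,1,0,1.8,0,0,0,0]}}

```text
clock: 36.8
eef_pos: [0.4533, 0.1495, 0.0247]
tool_rot: [0.687, 0.726, -0.001, -0.0]
ft_force: [0.9, 0.5, -2.0]
grip_width: 0.0222
grasp_force: 59.6
```

Run:
```python
from h import *
plan(.4525,.1475,.0175,3.3)
```

```text
turn -0.003 rad; tool shift cm x -0.20 y -0.10 z 0.72 | at [0.4533 0.1495 0.0247] yaw 3.14 F [ 0.9  0.5 -2. ] w 0.0222 t 36.8 q [ 0.32  0.4  -0.37  0.8  -0.    1.83]
```

{"api": "carry_out", "payload": {"increments": [1.8,-0.2,0,0.4,0,1.8,0,0,0.3,0,1.8,0,0,0.1,0,1.8,0,0,0,0,4.5,0,0,0,0]}}

```text
clock: 37.42
eef_pos: [0.4544, 0.1479, 0.0176]
tool_rot: [0.687, 0.726, 0.0, 0.0]
ft_force: [-0.4, -0.4, 0.0]
grip_width: 0.0391
grasp_force: 0.0
```

{"api": "carry_out", "payload": {"increments": [4.5,0,0,0,0,4.5,0,0,-2,0,4.5,0,0,-4,0,4.5,0,0,-5,0,4.5,0,0,-5,0]}}

```text
clock: 38.05
eef_pos: [0.4538, 0.1477, 0.1789]
tool_rot: [0.687, 0.726, 0.0, 0.0]
ft_force: [0.9, 0.5, 0.2]
grip_width: 0.0454
grasp_force: 0.0
```

Run:
```python
from h import *
plan(.6845,-.0445,.18,88)
c=bot.camera('wrist'); P,v,u=cloud(c)
for d in bot.regions_of(c,'stick')[:1]:
    Q=P[d['mask'][v,u]]; m=np.median(Q[:,2]); Q=Q[abs(Q[:,2]-m)<.006]
    print('wrist',rect(Q),m)
```

```text
turn -1.481 rad; tool shift cm x -23.72 y -18.40 z -0.11 | at [0.4538 0.1477 0.1789] yaw 3.15 F [0.9 0.5 0.2] w 0.0454 t 38.0 q [ 0.31  0.23 -0.15  1.19  0.    1.83]
wrist [454.3 150.2 280.2  24.9 -86.8] 0.028091209920678428
```

{"api": "carry_out", "payload": {"increments": [4.5,0,0,0,-0.15,4.5,0,0,0,-0.15,4.5,0,0,0,-0.15,4.5,0,0,0,-0.15,4.5,0,0,0,-0.15]}}

```text
clock: 38.78
eef_pos: [0.4538, 0.1477, 0.1768]
tool_rot: [0.371, 0.929, -0.0, -0.0]
ft_force: [-0.8, 0.3, 0.0]
grip_width: 0.0452
grasp_force: 0.0
```

{"api": "carry_out", "payload": {"increments": [4,0,0,0,-0.15,4,0,0,0,-0.15,4,0,0,0,-0.15,4,0,0,0,-0.15,4,0,0,0,-0.13]}}

```text
clock: 39.4
eef_pos: [0.4537, 0.1476, 0.1768]
tool_rot: [0.016, 1.0, -0.0, -0.0]
ft_force: [-1.4, 0.6, -0.9]
grip_width: 0.0399
grasp_force: 0.0
```

{"api": "carry_out", "payload": {"increments": [4,-4.6,-3.6,0,0,4,-4.6,-3.6,0,0,4,-4.6,-3.6,0,0,4,-4.6,-3.6,0,0,4,-4.6,-3.6,0,0]}}

```text
clock: 40.02
eef_pos: [0.6786, -0.0417, 0.1766]
tool_rot: [0.018, 1.0, 0.0, -0.0]
ft_force: [1.8, 0.4, 0.2]
grip_width: 0.0401
grasp_force: 0.0
```

Run:
```python
from h import *
plan(.6845,-.0445,.056,88)
c=bot.camera('wrist')
print([(w(c,d['xyz']).round(4).tolist(),round(d['p'],2)) for d in bot.place_of(c,'gate_lug')])
```

```text
turn -0.001 rad; tool shift cm x -0.60 y -0.26 z 12.06 | at [ 0.6786 -0.0417  0.1766] yaw 87.95 F [1.8 0.4 0.2] w 0.0401 t 40.0 q [-0.06  0.63  0.47  1.41  0.   -0.03]
[([0.6813, -0.0433, 0.0823], 0.88)]
```

{"api": "carry_out", "payload": {"increments": [4,-0.4,-0.2,3,0,4,0,0,3,0,4,0,0,3,0,4,0,0,2.5,0,4,0,0,0.5,0]}}

```text
clock: 40.75
eef_pos: [0.6789, -0.042, 0.0544]
tool_rot: [0.018, 1.0, 0.0, -0.003]
ft_force: [-0.3, -0.7, 0.4]
grip_width: 0.0401
grasp_force: 0.0
```

{"api": "carry_out", "payload": {"increments": [0.5,0,0,0,0,0.5,0,0,0,0,0.5,0,0,0,0,0.5,0,0,0,0,0.5,0,0,0,0]}}

```text
clock: 41.38
eef_pos: [0.6819, -0.0434, 0.0586]
tool_rot: [0.018, 1.0, -0.001, 0.001]
ft_force: [-1.8, -5.9, 4.9]
grip_width: 0.0109
grasp_force: 60.0
```

Run:
```python
from h import *
plan(.6445,-.0435,.056,88); print(bot.get_obs()['grasp_force'])
```

```text
turn -0.002 rad; tool shift cm x 3.74 y -0.14 z 0.26 | at [ 0.6819 -0.0434  0.0586] yaw 87.91 F [-1.8 -5.9  4.9] w 0.0109 t 41.4 q [-0.06  0.71  0.29  1.15 -0.   -0.03]
59.99565660953522
```

Held. I'll push it shut: 40 mm plus a little, watching the force.

{"api": "carry_out", "payload": {"increments": [0.5,0.8,0,0,0,0.5,0.8,0,0,0,0.5,0.8,0,0,0,0.5,0.8,0,0,0,0.5,0.5,0,0,0]}}

```text
clock: 42.0
eef_pos: [0.6457, -0.0422, 0.0586]
tool_rot: [0.018, 1.0, -0.001, 0.002]
ft_force: [1.9, -5.9, 2.3]
grip_width: 0.0111
grasp_force: 59.9
```

{"api": "carry_out", "payload": {"increments": [0.5,0.1,0,0,0,0.5,0.1,0,0,0,0.5,0.1,0,0,0,0.5,0,0,0,0,0.5,0,0,0,0]}}

```text
clock: 42.62
eef_pos: [0.6428, -0.0421, 0.0586]
tool_rot: [0.018, 1.0, -0.001, 0.002]
ft_force: [0.3, -4.6, 2.9]
grip_width: 0.0107
grasp_force: 60.0
```

{"api": "carry_out", "payload": {"increments": [0.5,0.1,0,0,0,0.5,0.1,0,0,0,0.5,0.1,0,0,0,0.5,0,0,0,0,0.5,0,0,0,0]}}

```text
clock: 43.25
eef_pos: [0.6419, -0.0421, 0.0587]
tool_rot: [0.018, 1.0, -0.001, 0.004]
ft_force: [5.5, -5.5, 0.2]
grip_width: 0.0113
grasp_force: 59.4
```

The gate is against its stop. I'll release, lift and verify.

{"api": "carry_out", "payload": {"increments": [4,0,0,0,0,4,0,0,0,0,4,0,0,-3,0,4,0,0,-5,0,4,0,0,-5,0]}}

```text
clock: 43.88
eef_pos: [0.6377, -0.0401, 0.188]
tool_rot: [0.018, 1.0, 0.001, -0.001]
ft_force: [0.6, -0.0, 0.6]
grip_width: 0.0399
grasp_force: 0.0
```

{"api": "carry_out", "payload": {"increments": [4,5,0,-2,0,4,5,0,0,0,4,5,0,0,0,4,5,0,0,0,4,5,0,0,0]}}

```text
clock: 44.5
eef_pos: [0.3866, -0.0313, 0.2072]
tool_rot: [0.018, 1.0, 0.001, -0.0]
ft_force: [-0.3, -0.1, 0.0]
grip_width: 0.0396
grasp_force: 0.0
```

Run:
```python
from h import *
for n in ['top','scene']:
  c=bot.camera(n)
  print(n,[(w(c,d['xyz']).round(4).tolist(),round(d['p'],2)) for d in bot.place_of(c,'gate_lug')+bot.place_of(c,'bar1')])
  for d in bot.regions_of(c,'stick')[:1]:
    P=pts(c,d['mask']); P=P[(P[:,2]>.018)&(P[:,2]<.04)]; print(rect(P),np.median(P[:,2]))
  if n=='top': 
    a=c['pixels']; cv2.imwrite('pics/t4.png',cv2.resize(a[150:360,130:470],(800,494),interpolation=cv2.INTER_CUBIC))
```

```text
top [([0.6447, -0.0393, 0.0811], 0.61)]
[453.9 147.5 280.1  24.4 -86.8] 0.02664879551925492
scene [([0.6396, -0.0419, 0.0854], 0.74)]
[453.8 144.2 279.6  27.5 -86.8] 0.026797152007793756
```

View pics/t4.png

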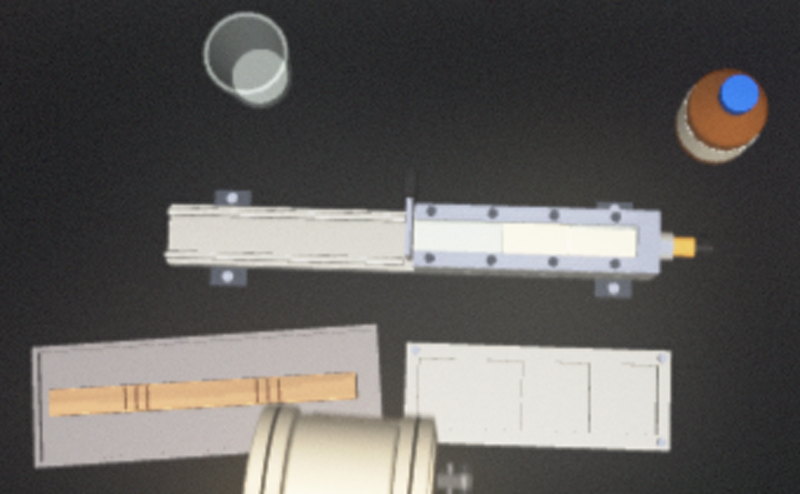

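The bars are home under the glass from x=502 to 637, the gate is shut at (410,235), the stick is flat in its tray, and the bystanders are where they were.

```bash
python3 -c "
from h import *
print(bot.job_done())"
```

```text
the job is handed in; nothing more can be done
None
```

I handed the job in at about 45 s on the robot's clock. Both bars are home against the end stop, the stick lies flat in its tray, the gate is pushed back to its shut stop, and nothing else was disturbed; the hand-in gave no verdict.

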